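Set a cold compressor engine for starting: prime it and set full choke

ROBOT

A 6-joint arm with a two-finger parallel gripper is mounted at the origin on the work surface. World frame = base frame: x ahead of the robot, y to its left, z up, the work surface at z = 0. Lengths are in m, angles in rad, forces in N, time in s.
With the tool pointing down it reaches from about 0.275 to 0.725 m from the base axis. Payload 15.9 kg.
Tool frame: the origin (TCP) lies between the finger pads; the fingertips stand 14 mm ahead of it and the grasp point (between the pads) lies 5 mm behind it; z points along the fingers, x is the direction in which the jaws open and shut, and the axes are right-handed (so a half turn about z gives the same grasp; the last joint's range is limited). The gripper opens to 85 mm and grips with 20 to 120 N. Pads are 22 mm wide; open, the fingers measure 114 mm over their backs; the gripper's body (76 mm by 85 mm) begins 54 mm behind the grasp point. The pads swing forward as they close: fully open they stand 13 mm farther back than shut.
Start: joints at [-1.102, 0.213, -0.034, 1.323, 0, 1.571], TCP at [0.226, -0.446, 0.245] pointing down, gripper open.
Joint ranges: [-2.98, 2.98], [-0.74, 1.72], [-1.14, 1.35], [-2.1, 2.04], [-1.57, 1.44], [-3.14, 3.14]. Speed limits (rad/s): [1.89, 1.89, 2.39, 2.57, 3.14, 3.14].

INTERFACE

Orientations are given as a 3x3 rotation matrix whose columns are the frame's x, y, z axes.
In Python, from cell import * gives the robot as it stands.
- The arm moves only by the shell command python3 -m handwheel 'ROWS' [OPENING] [FORCE]. ROWS is JSON, a list of rows, each a list of 2 entries, a list of its own where there are three numbers: the shift along the tool's x, y, z scaled (see below), then the turn about the tool's z scaled (see below). A call has 1 to 5 rows; each row is the pose to reach, as a shift and turn from the pose commanded when the call began, along the tool's axes at that moment; what a row does not reach only later rows make up. The controller multiplies each number of a shift by 800 mm and each number of a turn by 45 degrees. A row lasts 1/8 s, in which the tool goes at most 62.5 mm and 10.7 degrees, less where a joint would pass 70% of its speed; a pose out of reach is approached as far as the arm can. A call with a number of a shift or a turn outside -1 to 1 is refused whole. A call with a gripper value outside its range is refused whole. OPENING is the gripper command: -1 is shut, 1 is fully open, values between are in proportion, set as the call begins (- or left out, the last holds). The fingers move at their own pace and stop on an object; FORCE is the grip in N (left out, the last holds). Time passes only in rows, so rows that repeat a pose let the fingers close. It gives the time, the measured TCP pose, the force and the opening at its end, in the units of the state.
- observe(): the state, without advancing time (a new reading comes with each control period).
- get_image(name): name is "scene" or "top" or "wrist"; returns a dict with "img" (420x560x3 uint8, red, green, blue), "z_map" (420x560 float32, m along the optical axis (not along the pixel's ray), 0 where there is no reading), "fx", "fy", "cx", "cy" (pixels), "R" (3x3) and "t" (3): a world point X has camera coordinates R X + t. Camera axes: x right, y down, z forward; pixel columns grow to the right and rows downward; lengths in m; the calibration is good to about 2 mm. A picture is of the moment at which its call begins.
- finish_job(): hands the job in, once; it reports no verdict.
Trained networks look in a picture, given as the dict that the camera call returned (one of the last four; its "shot" number tells which), for a name from the list of things; names that differ only in an ending like _2 or _b are one class to them, and where a whole thing is asked for, a point or a joint stands for the part that bears it (a point fixed in the world has none). Each returns a list of dicts, best first, with "score" (0 to 1); they miss things now and then, are a little off and sometimes report something else, mostly with a low value. They report only what shows in the picture. A call takes as long as a camera call.
- spot_in(name, picture): "bbox" ([centre column, centre row, width, height] in pixels, round what is visible of it).
- pinpoint(name, picture): "uv" ([column, row] in pixels: a listed point, or the origin of a listed thing).
The state is a dict: "clock": time; "q": joint angles; "joint_vel": joint speeds; "joint_torque": joint torques, N m; "position": TCP position; "ee_rot": TCP orientation; "wrist_force": force on the tool from outside, world axes, zero at the start; "wrist_torque": the same for the moment, N m; "finger_gap": opening from 0.0 (shut) to 1.0 (fully open).
Only numpy, scipy, OpenCV 4.12 (cv2) and the standard library are available. Lean on these libraries where they do the work, as an engineer would, in place of code of your own. Each camera call takes 0.05 s, during which the arm holds its last target. There are 200 camera calls.

TASK

The compressor's engine is cold: press the primer plunger right down with a fingertip and let it come back up, then push the ball-topped choke lever past its half-choke notch to the full-choke stop at the far end of its swing, so that it stays there. Leave the T-handled throttle lever as it is, and do not pick up, tip or shift any of the loose things standing about.

Things in the scene. Friction and masses are not known exactly. Their poses are not given: they have to be found in the camera images.
- skid: steel deck plate of a compressor, 340 (x, reaching 190 to -x of its origin) x 900 (y) x 20 thick, fixed to the table, carrying the three control boxes and, about 410 to the left (+y) of its origin, a small engine 260 high whose near side starts 310 left of the origin. Origin: on the table under the middle of the row of control boxes; its x points away from the robot side at yaw 0, z up. A 16 mm steel conduit runs along y 115 behind (+x of) the origin, 53 high.
- choke_box: grey steel box, 130 (x) x 70 (y) x 60 high, standing on the deck (its underside is 20 above the table); one of three equal boxes, side by side along the skid's y, 110 apart, in an order that varies. Origin: centre of its underside; x is the direction in which the choke lever is pushed, z up. On its top, beside the lever (12 to 16 to +y), a steel arc plate stands up to 97 above the box's underside, with three notches.
- choke (a joint): angle (rad) of the choke lever, 0 to 1.0. 0 = run, the stop at the -x end (starts there, leaning 0.5 rad from upright towards -x); 0.5 = upright, half choke, a sprung notch (detent) into which the lever falls back from anywhere between about 0.28 and 0.72; 1.0 = full choke, the stop at the +x end, leaning 0.5 rad towards +x. From about 0.80 on the spring draws it home to 1.0 and keeps it there. Pushing it near the knob takes about 10 N at most.
- choke_knob (a point): centre of the black ball knob (30 in diameter) of the choke lever, on a 10 mm round steel stem, 120 from the lever's axis. The axis lies along the box's y, in the middle of the box, 35 above the box's underside; so the ball's centre swings 115 along x, from 57 on the -x side to 57 on the +x side, 140 to 155 above the box's underside.
- primer_box: grey steel box as choke_box, carrying the primer. Origin: centre of its underside; axes as choke_box.
- primer (a joint): travel (m) of the primer plunger: 0 = up, 0.008 = right down; a spring brings it up again when released, fully down takes 6 N.
- primer_top (a point): centre of the top of the primer plunger, a plain black round push button 34 in diameter in a steel collar on top of primer_box; pressed straight down.
- throttle_box: grey steel box as choke_box, carrying the throttle lever (same axis, stem and swing as the choke lever, no notches, stays where it is, may lean at any angle). Origin: centre of its underside.
- throttle_grip (a point): centre of the throttle lever's T handle, a black crossbar 50 long (along the box's y) and 14 thick, 120 from the lever's axis. To be left alone.
- plug: spark plug standing on the deck between two control boxes, 21 in diameter, 62 high, origin under its centre. Loose, leave alone.
- socket: steel tube socket standing on the deck between the other two boxes, 24 in diameter, 50 high, origin under its centre. Loose, leave alone.
- spanner: steel spanner, 150 long, lying on the deck in front (-x) of the boxes. Loose, leave alone.
- oil: grey oil bottle standing on the table right of the skid, 64 in diameter, 170 high, origin under its centre. Loose, leave alone.
- tin: bare steel tin, 72 in diameter, 80 high, on the table at the right, origin under its centre. Loose, leave alone.
- wirebrush: hand brush, 200 long, lying on the deck's right end (-y). Loose, leave alone.
- fitting: brass pipe fitting standing on the deck between the boxes and the engine, 36 in diameter, 46 high, origin under its centre. Loose, leave alone.

How it is judged:
By the outcome, as a careful person would: the job done as asked, in the order asked, and still so for the second after the job is handed in, with the robot touching nothing.
It also fails if it takes over 42 s, if anything falls off the work surface, if the arm or the gripper's body presses on something with over 40 N, if the wrist force passes 120 N, or if a joint passes its speed limit or range.

## Working session

There is one attempt and no reset: what is moved stays moved. The work goes in short steps, Python scripts to look and compute and a shell command to move; the robot and the scene stay as the last step left them, time stands still between calls to the robot, and variables do not carry over. Pictures are saved under pics/ and viewed, about 8 in all and at most 12, crops included, and the job is handed in when it is done.

```bash
mkdir -p pics; cat > h.py <<'E'
from cell import *
import numpy as np, cv2
def px2w(p,u,v,z):
    c=np.array([(u-p["cx"])/p["fx"]*z,(v-p["cy"])/p["fy"]*z,z]); return p["R"].T@(c-p["t"])
def onplane(p,u,v,h):
    o=-p["R"].T@p["t"]; d=px2w(p,u,v,1.0)-o; return o+d*(h-o[2])/d[2]
def save(p,n): cv2.imwrite(n,cv2.cvtColor(p["img"],cv2.COLOR_RGB2BGR))
E
python3 - <<'E'
from h import *
np.set_printoptions(precision=3,suppress=True)
ims=[]
for n in("top","scene"):
    p=get_image(n); ims.append(p["img"])
    p["R"]=np.array(p["R"]);p["t"]=np.array(p["t"])
    print(n,"cam",-p["R"].T@p["t"])
    for k in("choke_knob","primer_top","throttle_grip","choke_box","primer_box","throttle_box","skid"):
        for r in pinpoint(k,p)[:2]:
            u,v=r["uv"]; z=p["z_map"][int(round(v)),int(round(u))]
            print(k,round(r["score"],2),np.round(r["uv"]),px2w(p,u,v,z) if z>0 else None)
    save(p,f"pics/{n}.png")
s=observe();print(s["clock"],s["position"],s["ee_rot"])
E
```

```text
top cam [ 0.357 -0.082  1.091]
choke_knob 0.73 [186. 212.] [0.499 0.124 0.171]
choke_knob 0.46 [412. 254.] [ 0.406 -0.422  0.081]
primer_top 0.55 [274. 186.] [ 0.573 -0.078  0.109]
primer_top 0.38 [371. 189.] [ 0.569 -0.325  0.09 ]
throttle_grip 0.6 [227. 164.] [0.61  0.031 0.173]
choke_box 0.58 [195. 197.] [0.551 0.123 0.079]
throttle_box 0.95 [238. 195.] [0.556 0.014 0.083]
throttle_box 0.67 [276. 185.] [ 0.577 -0.084  0.104]
skid 0.95 [236. 200.] [0.543 0.018 0.08 ]
skid 0.64 [277. 193.] [ 0.556 -0.086  0.104]
scene cam [ 1.075 -0.077  0.949]
choke_knob 0.72 [332. 237.] [0.598 0.019 0.081]
choke_knob 0.71 [385. 182.] [0.513 0.129 0.173]
primer_top 0.62 [285. 217.] [ 0.562 -0.084  0.105]
throttle_grip 0.6 [340. 223.] [0.616 0.027 0.173]
throttle_grip 0.54 [310. 222.] [ 0.538 -0.026  0.042]
choke_box 0.62 [377. 237.] [0.596 0.121 0.081]
choke_box 0.35 [282. 218.] [ 0.564 -0.091  0.102]
primer_box 0.69 [286. 237.] [ 0.599 -0.082  0.078]
throttle_box 0.64 [332. 236.] [0.597 0.02  0.081]
skid 0.57 [413. 212.] [0.511 0.219 0.051]
0.8 [ 0.226 -0.446  0.245] [[ 0.452 -0.892  0.   ]
 [-0.892 -0.452 -0.   ]
 [ 0.     0.    -1.   ]]
```

View pics/top.png

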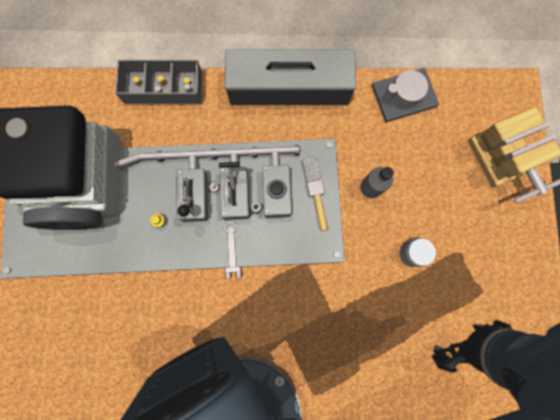

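View pics/scene.png

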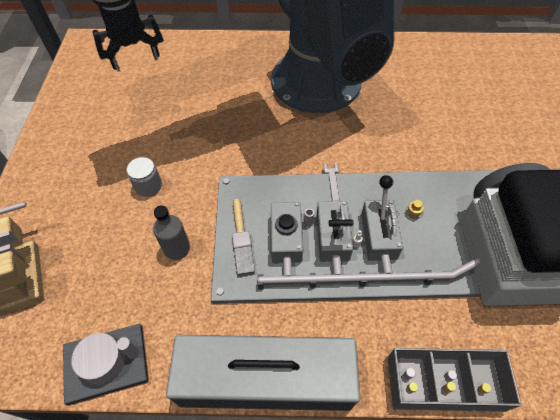

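Top view: primer button at (276,188), throttle T-lever in the middle box, leaning to +x, and choke ball at (184,211), leaning to -x. The scene view agrees. The skid yaw is about 0.04. I'll approach the primer with the gripper shut.

```bash
python3 -m handwheel '[[[-0.022,-0.06,0],0.18],[[-0.045,-0.122,0],0.36],[[-0.069,-0.187,0],0.547],[[-0.092,-0.252,0],0.547],[[-0.116,-0.316,0],0.547]]' -1 40; python3 - <<'E'
from h import *
s=observe();R=np.array(s["ee_rot"]);print(R.round(3),s["clock"])
print((R.T@(np.array([.567,-.08,.235])-s["position"])/.8).round(4))
E
```

```text
clock: 1.42
position: [0.4106, -0.2476, 0.2455]
ee_rot: [[0.039, -0.999, 0.0], [-0.999, -0.039, -0.0], [0.0, -0.0, -1.0]]
wrist_force: [1.1, -1.9, -0.7]
finger_gap: -0.0
[[ 0.039 -0.999  0.   ]
 [-0.999 -0.039 -0.   ]
 [ 0.    -0.    -1.   ]] 1.425
[-0.2017 -0.2036  0.0131]
```

```bash
python3 -m handwheel '[[[-0.05,-0.05,0],0],[[-0.1,-0.1,0],0],[[-0.15,-0.15,0],0],[[-0.2,-0.203,0],0],[[-0.202,-0.203,0.013],0]]'; python3 - <<'E'
from h import *
np.set_printoptions(precision=3,suppress=True)
for n in("wrist","top"):
    p=get_image(n);p["R"]=np.array(p["R"]);p["t"]=np.array(p["t"])
    for r in pinpoint("primer_top",p)[:2]+spot_in("primer_top",p)[:2]:
        u,v=(r.get("uv") or r["bbox"][:2]) if not isinstance(r.get("uv"),np.ndarray) else r["uv"]
        z=p["z_map"][int(round(v)),int(round(u))]
        print(n,round(r["score"],2),u,v,px2w(p,u,v,z),onplane(p,u,v,.105),r.get("bbox"))
    save(p,f"pics/p_{n}.png")
print(observe()["position"])
E
```

```text
clock: 2.05
position: [0.5676, -0.0785, 0.2345]
ee_rot: [[0.043, -0.999, 0.001], [-0.999, -0.043, 0.0], [-0.0, -0.001, -1.0]]
wrist_force: [0.4, -1.4, -0.5]
finger_gap: 0.002
wrist 0.93 285.7 205.3 [ 0.57  -0.085  0.106] [ 0.57  -0.085  0.105] None
wrist 0.7 131.5 173.8 [0.607 0.021 0.172] [0.593 0.055 0.105] [131.5, 173.8, 91.4, 40.3]
wrist 0.58 285.5 200.6 [ 0.574 -0.084  0.106] [ 0.574 -0.084  0.105] [285.5, 200.6, 39.6, 35.5]
[ 0.565 -0.082  0.235]
```

View pics/p_wrist.png

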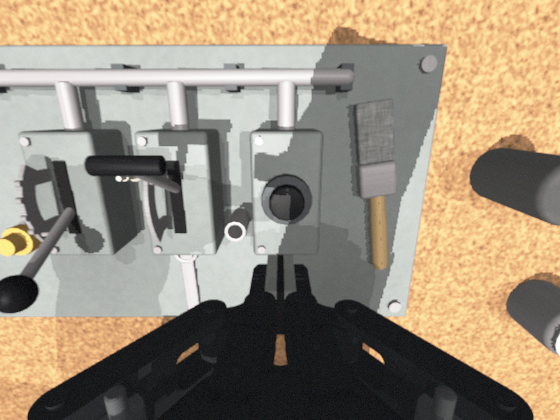

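The wrist view shows the primer button at (287,202), the T handle at (127,165) and the choke ball at (17,293). I'll read exact positions from depth.

```bash
python3 - <<'E'
from h import *
np.set_printoptions(precision=3,suppress=True)
p=get_image("wrist");p["R"]=np.array(p["R"]);p["t"]=np.array(p["t"])
for u,v in((287,202),(287,192),(278,202),(287,182),(266,202),(308,202),(287,140),(17,293)):
    print(u,v,px2w(p,u,v,p["z_map"][v,u]))
v,u=np.mgrid[270:315,0:45];z=p["z_map"][270:315,0:45]
P=np.array([px2w(p,a,b,c) for a,b,c in zip(u.ravel(),v.ravel(),z.ravel())]);P=P[P[:,2]>.145]
f=np.linalg.lstsq(np.c_[2*P,np.ones(len(P))],(P**2).sum(1),rcond=None)[0]
print("ball",f[:3],np.sqrt(f[3]+f[:3]@f[:3]),len(P))
s=observe();R=np.array(s["ee_rot"]);print(s["position"],(R.T@(np.array([.572,-.085,.128])-s["position"])/.8).round(4))
E
```

```text
287 202 [ 0.57  -0.09   0.105]
287 192 [ 0.579 -0.089  0.105]
278 202 [ 0.569 -0.081  0.104]
287 182 [ 0.587 -0.089  0.098]
266 202 [ 0.569 -0.07   0.105]
308 202 [ 0.564 -0.112  0.082]
287 140 [ 0.624 -0.088  0.08 ]
17 293 [0.506 0.12  0.168]
ball [ 0.582 -0.013  0.221] 0.1653873959985803 1147
[ 0.565 -0.082  0.236] [ 0.004 -0.008  0.134]
```

```bash
python3 -m handwheel '[[[0.004,-0.007,0.03],0],[[0.004,-0.007,0.09],0],[[0.004,-0.007,0.13],0],[[0.004,-0.007,0.134],0]]'; python3 -m handwheel '[[[0,0,0.004],0],[[0,0,0.008],0],[[0,0,0.012],0],[[0,0,0.014],0]]'
```

```text
clock: 2.9
position: [0.5697, -0.0846, 0.1264]
ee_rot: [[0.038, -0.999, -0.003], [-0.999, -0.038, 0.0], [-0.001, 0.003, -1.0]]
wrist_force: [-1.7, -0.8, 0.2]
finger_gap: 0.002
clock: 3.4
position: [0.5715, -0.0842, 0.1168]
ee_rot: [[0.039, -0.999, 0.001], [-0.999, -0.039, -0.0], [0.0, -0.001, -1.0]]
wrist_force: [0.4, 0.4, 2.5]
finger_gap: 0.004
```

```bash
python3 -m handwheel '[[[0,0,0.003],0],[[0,0,0.004],0],[[0,0,0.004],0]]';python3 -m handwheel '[[[0,0,0.0025],0],[[0,0,0.004],0],[[0,0,0.004],0]]'
```

```text
clock: 3.78
position: [0.5715, -0.0842, 0.1135]
ee_rot: [[0.039, -0.999, 0.001], [-0.999, -0.039, -0.0], [0.0, -0.001, -1.0]]
wrist_force: [1.7, -0.9, 3.9]
finger_gap: 0.001
clock: 4.15
position: [0.5715, -0.0842, 0.1102]
ee_rot: [[0.039, -0.999, 0.001], [-0.999, -0.039, -0.0], [0.0, -0.001, -1.0]]
wrist_force: [2.3, -0.2, 6.1]
finger_gap: -0.0
```

```bash
python3 -m handwheel '[[[0,0,0.0015],0],[[0,0,0.0015],0]]';python3 -m handwheel '[[[0,0,0.0012],0],[[0,0,0.0012],0]]'
```

```text
clock: 4.4
position: [0.5715, -0.0842, 0.1098]
ee_rot: [[0.039, -0.999, 0.001], [-0.999, -0.039, -0.0], [0.0, -0.001, -1.0]]
wrist_force: [-2.1, 0.3, 17.5]
finger_gap: 0.002
clock: 4.65
position: [0.5716, -0.0842, 0.1097]
ee_rot: [[0.039, -0.999, 0.002], [-0.999, -0.039, -0.0], [0.0, -0.002, -1.0]]
wrist_force: [-6.7, -0.6, 29.4]
finger_gap: -0.001
```

Plunger bottomed: it's a hard stop, with the force rising from 6 to 29 N at 0.1098. Release and rise, then head for a spot in front of the choke ball.

```bash
python3 -m handwheel '[[[0,0,-0.01],0],[[0,0,-0.05],0],[[0,0,-0.11],0],[[0,0,-0.165],0],[[0,0,-0.165],0]]'; python3 - <<'E'
from h import *
np.set_printoptions(precision=3,suppress=True)
p=get_image("wrist");p["R"]=np.array(p["R"]);p["t"]=np.array(p["t"])
for u,v in((287,202),(285,195),(285,208)): print(px2w(p,u,v,p["z_map"][v,u]))
for k in("choke_knob","throttle_grip","primer_top"):
  for r in pinpoint(k,p)[:2]: u,v=r["uv"];print(k,r["score"],r["uv"],px2w(p,u,v,p["z_map"][int(v),int(u)]))
s=observe();R=np.array(s["ee_rot"]);print(s["position"],(R.T@(np.array([.43,.125,.245])-s["position"])/.8).round(4))
E
```

```text
clock: 5.28
position: [0.5722, -0.0843, 0.2427]
ee_rot: [[0.039, -0.999, 0.004], [-0.999, -0.039, -0.001], [0.001, -0.004, -1.0]]
wrist_force: [0.5, -0.3, -0.1]
finger_gap: -0.002
[ 0.576 -0.092  0.105]
[ 0.582 -0.09   0.105]
[ 0.569 -0.091  0.105]
throttle_grip 0.68 [127.9, 169.5] [0.614 0.02  0.173]
primer_top 0.78 [282.4, 205.3] [ 0.572 -0.088  0.104]
[ 0.57  -0.084  0.238] [-0.268  0.165 -0.008]
```

The plunger is back up (z 0.105). Moving in front of the choke.

```bash
python3 -m handwheel '[[[-0.055,0.034,0],0],[[-0.11,0.068,0],0],[[-0.165,0.101,0],0],[[-0.22,0.135,0],0],[[-0.268,0.165,0],0]]'; python3 - <<'E'
from h import *
np.set_printoptions(precision=3,suppress=True)
for n in("wrist","top"):
  p=get_image(n);p["R"]=np.array(p["R"]);p["t"]=np.array(p["t"])
  for k in("choke_knob","throttle_grip"):
    for r in pinpoint(k,p)[:2]: u,v=r["uv"];print(n,k,r["score"],r["uv"],px2w(p,u,v,p["z_map"][int(v),int(u)]),onplane(p,u,v,.16))
  save(p,f"pics/c_{n}.png")
s=observe();R=np.array(s["ee_rot"]);print(s["position"],s["wrist_force"],(R.T@(np.array([.455,.125,.161])-s["position"])/.8).round(4))
E
```

```text
clock: 6.1
position: [0.4409, 0.0582, 0.2389]
ee_rot: [[0.103, -0.995, -0.008], [-0.994, -0.103, 0.042], [-0.042, 0.003, -0.999]]
wrist_force: [0.1, -0.5, 0.3]
finger_gap: 0.002
wrist choke_knob 0.95 [191.2, 132.7] [0.504 0.125 0.174] [0.503 0.129 0.16 ]
wrist choke_knob 0.26 [481.7, 70.4] [ 0.571 -0.086  0.105] [ 0.561 -0.055  0.16 ]
top throttle_grip 0.72 [228.7, 163.2] [0.613 0.027 0.175] [0.617 0.029 0.16 ]
[0.443 0.057 0.24 ] [ 0.828 -0.471 -0.573] [-0.079 -0.024  0.101]
```

View pics/c_wrist.png

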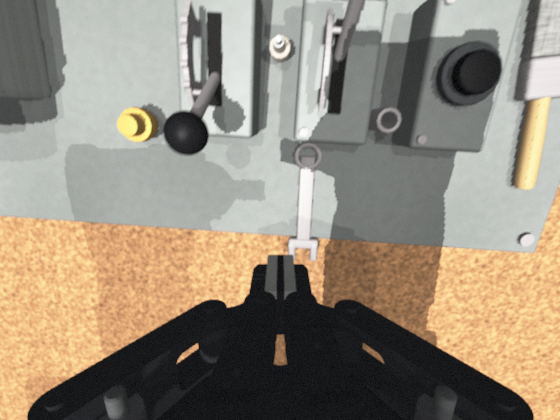

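The wrist view shows the ball at (187,132), clear of everything around it. The arm lagged (y is 0.058 instead of 0.125), so I'll check the joints and hold.

```bash
python3 -m handwheel '[[[0,0,0],0]]'; python3 - <<'E'
from h import *
np.set_printoptions(precision=3,suppress=True)
s=observe();R=np.array(s["ee_rot"]);print(np.array(s["q"]),R,s["position"],s["wrist_force"],(R.T@(np.array([.455,.127,.161])-s["position"])/.8).round(4))
E
```

```text
clock: 6.52
position: [0.4431, 0.0571, 0.2396]
ee_rot: [[0.101, -0.995, -0.006], [-0.994, -0.101, 0.041], [-0.042, 0.002, -0.999]]
wrist_force: [0.2, 0.2, 0.0]
finger_gap: 0.004
[ 0.1    0.106 -0.177  1.29   0.042  3.141] [[ 0.101 -0.995 -0.006]
 [-0.994 -0.101  0.041]
 [-0.042  0.002 -0.999]] [0.443 0.057 0.24 ] [0.19  0.19  0.004] [-0.081 -0.024  0.102]
```

Joint 6 is at its limit. I'll unwind it by turning negative, which also puts tool x along world x.

```bash
python3 -m handwheel '[[[0,0,0],-0.19],[[0,0,0],-0.38],[[0,0,0],-0.57],[[0,0,0],-0.76],[[0,0,0],-0.95]]';  python3 -m handwheel '[[[0,0,0],-0.19],[[0,0,0],-0.38],[[0,0,0],-0.57],[[0,0,0],-0.76],[[0,0,0],-0.95]]'; python3 - <<'E'
from h import *
np.set_printoptions(precision=3,suppress=True)
s=observe();R=np.array(s["ee_rot"]);print(np.array(s["q"]),R,s["position"],s["wrist_force"],(R.T@(np.array([.45,.127,.161])-s["position"])/.8).round(4))
E
```

```text
clock: 7.15
position: [0.443, 0.0572, 0.2398]
ee_rot: [[0.753, -0.658, -0.006], [-0.658, -0.752, 0.041], [-0.031, -0.027, -0.999]]
wrist_force: [0.1, -0.5, -0.6]
finger_gap: -0.005
clock: 7.78
position: [0.4429, 0.0572, 0.2397]
ee_rot: [[1.0, 0.028, -0.006], [0.028, -0.999, 0.041], [-0.005, -0.041, -0.999]]
wrist_force: [0.8, 0.5, -0.6]
finger_gap: -0.004
[ 0.1    0.106 -0.177  1.29   0.042  1.643] [[ 1.     0.028 -0.006]
 [ 0.028 -0.999  0.041]
 [-0.005 -0.041 -0.999]] [0.443 0.057 0.24 ] [ 0.785  0.451 -0.604] [ 0.012 -0.083  0.102]
```

```bash
python3 -m handwheel '[[[0,-0.045,0],0],[[0,-0.085,0],0],[[0.002,-0.083,0.05],0],[[0.005,-0.083,0.1],0],[[0.005,-0.083,0.102],0]]'; python3 - <<'E'
from h import *
np.set_printoptions(precision=3,suppress=True)
p=get_image("wrist");p["R"]=np.array(p["R"]);p["t"]=np.array(p["t"])
for r in pinpoint("choke_knob",p)[:1]: u,v=r["uv"];print(r["score"],r["uv"],px2w(p,u,v,p["z_map"][int(v),int(u)]),onplane(p,u,v,.16))
save(p,"pics/d_wrist.png"); q=get_image("scene"); im=cv2.resize(q["img"][120:300,240:480],None,fx=2.3,fy=2.3); cv2.imwrite("pics/d.png",im[:,:,::-1])
s=observe();print(s["position"],s["wrist_force"])
E
```

```text
clock: 8.4
position: [0.4433, 0.1267, 0.1592]
ee_rot: [[1.0, 0.023, -0.01], [0.023, -0.999, 0.04], [-0.009, -0.04, -0.999]]
wrist_force: [-0.5, -0.3, 0.7]
finger_gap: -0.002
0.74 [400.6, 276.5] [0.497 0.138 0.174] [0.504 0.131 0.16 ]
[0.445 0.127 0.163] [ 0.164 -0.688  0.502]
```

View pics/d.png

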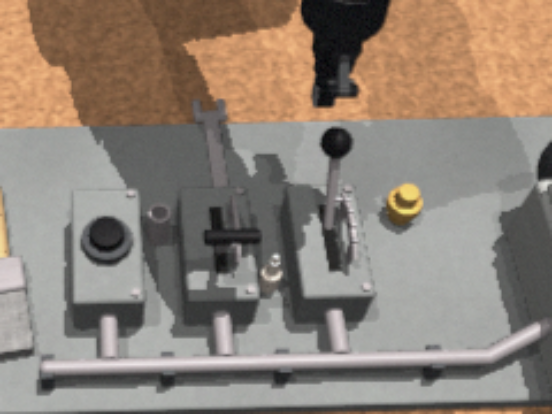

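Fingers are lined up behind the ball, seen at (336,142) in the crop. Pushing along +x.

```bash
python3 -m handwheel '[[[0.02,0,0],0],[[0.04,0,0],0],[[0.055,0,0],0],[[0.07,0,0],0]]'; python3 -m handwheel '[[[0.015,0,0],0],[[0.03,0,0],0],[[0.045,0,0],0],[[0.06,0,0],0]]'; python3 - <<'E'
from h import *
np.set_printoptions(precision=3,suppress=True)
p=get_image("scene");p["R"]=np.array(p["R"]);p["t"]=np.array(p["t"])
for r in pinpoint("choke_knob",p)[:2]: u,v=r["uv"];print(r["score"],r["uv"],px2w(p,u,v,p["z_map"][int(v),int(u)]),onplane(p,u,v,.17))
im=cv2.resize(p["img"][120:300,240:480],None,fx=2.3,fy=2.3); cv2.imwrite("pics/e.png",im[:,:,::-1])
E
```

```text
clock: 9.05
position: [0.5004, 0.1284, 0.1626]
ee_rot: [[1.0, 0.023, -0.006], [0.023, -0.999, 0.042], [-0.005, -0.042, -0.999]]
wrist_force: [-9.5, -1.5, 6.1]
finger_gap: 0.001
clock: 9.55
position: [0.5486, 0.1296, 0.161]
ee_rot: [[1.0, 0.023, -0.007], [0.023, -0.999, 0.041], [-0.006, -0.042, -0.999]]
wrist_force: [-10.2, 0.0, 6.9]
finger_gap: -0.002
0.58 [389.4, 204.7] [0.602 0.119 0.222] [0.568 0.133 0.17 ]
```

View pics/e.png

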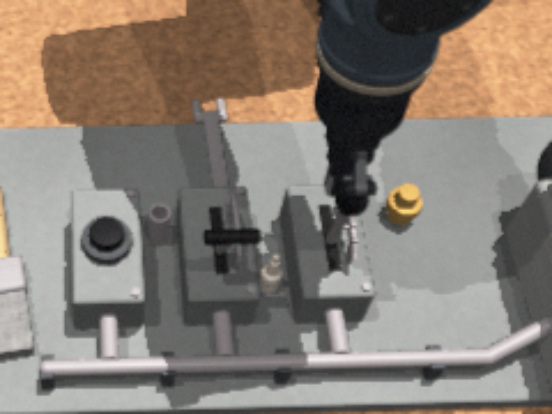

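The lever is past upright, with the ball at (350,200) riding the fingertips. Continue in small steps.

```bash
python3 -m handwheel '[[[0.01,0,0],0],[[0.02,0,0],0],[[0.03,0,0],0],[[0.03,0,0],0]]'; python3 -m handwheel '[[[0.006,0,0],0],[[0.01,0,0],0],[[0.01,0,0],0]]'
```

```text
clock: 10.15
position: [0.5734, 0.1302, 0.1607]
ee_rot: [[1.0, 0.023, -0.005], [0.023, -0.999, 0.041], [-0.004, -0.041, -0.999]]
wrist_force: [-0.1, 0.5, 0.2]
finger_gap: -0.001
clock: 10.52
position: [0.5808, 0.1303, 0.1605]
ee_rot: [[1.0, 0.023, -0.005], [0.023, -0.999, 0.041], [-0.004, -0.041, -0.999]]
wrist_force: [-0.5, 0.9, -0.4]
finger_gap: -0.004
```

The force dropped to zero, so the spring has taken it home. Retract back, then up, and check.

```bash
python3 -m handwheel '[[[-0.05,0,0],0],[[-0.11,0,0],0],[[-0.17,0,-0.02],0],[[-0.22,0,-0.08],0],[[-0.25,0,-0.13],0]]'; python3 - <<'E'
from h import *
np.set_printoptions(precision=3,suppress=True)
for n in("scene","top"):
  p=get_image(n);p["R"]=np.array(p["R"]);p["t"]=np.array(p["t"])
  for k in("choke_knob","throttle_grip","primer_top"):
    for r in pinpoint(k,p)[:2]: u,v=r["uv"];print(n,k,r["score"],r["uv"],px2w(p,u,v,p["z_map"][int(v),int(u)]))
  if n=="scene": im=cv2.resize(p["img"][120:300,180:480],None,fx=2.6,fy=2.6); cv2.imwrite("pics/f.png",im[:,:,::-1])
print(observe()["wrist_force"],observe()["position"])
E
```

```text
clock: 11.15
position: [0.3794, 0.1212, 0.267]
ee_rot: [[1.0, 0.023, -0.005], [0.024, -0.999, 0.042], [-0.004, -0.042, -0.999]]
wrist_force: [1.0, 0.5, -0.1]
finger_gap: 0.004
scene choke_knob 0.71 [394.9, 225.8] [0.622 0.137 0.175]
scene throttle_grip 0.59 [339.1, 222.4] [0.616 0.025 0.175]
scene primer_top 0.76 [284.3, 218.5] [ 0.566 -0.086  0.104]
top choke_knob 0.71 [180.7, 164.7] [0.609 0.139 0.174]
top primer_top 0.7 [275.2, 182.7] [ 0.582 -0.082  0.106]
top primer_top 0.28 [236.1, 195.4] [0.554 0.018 0.083]
[ 0.547  0.034 -0.382] [0.381 0.121 0.264]
```

View pics/f.png

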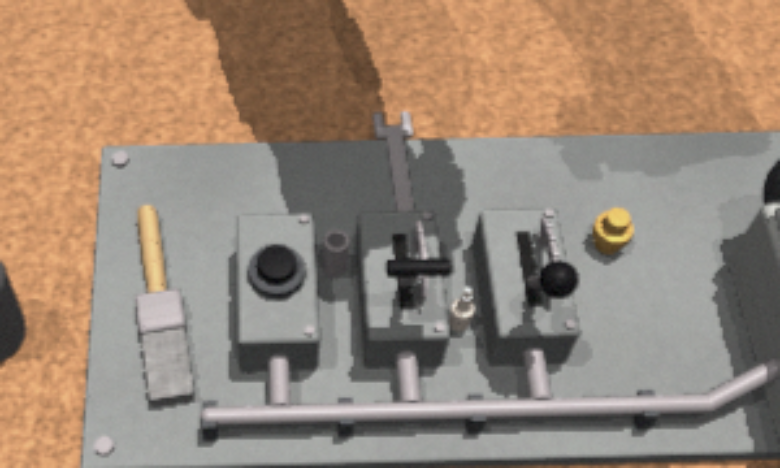

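The ball at (559,279) leans to +x, with its top at about x 0.61 to 0.62 and z 0.175, which fits the full-choke stop. The T handle hasn't moved, the primer is up, and the loose things stand where they were.

```bash
python3 -c "
from cell import *
print(finish_job())"
```

```text
the job is handed in; nothing more can be done
None
```

The primer is pressed and back up, the choke lever is at full choke, and the job is handed in after about 11 s of the 42 s allowed.

- **Primer:** I pressed it with the shut fingertips until it hit a hard stop after about 8 mm. The force was about 6 N near the bottom and rose to 29 N against the stop. Afterwards the camera measured its top at z 0.105 again, as before the press.
- **Choke:** I pushed the ball along +x at about 10 N, past the half-choke notch. The force then fell to zero as the spring drew the lever home. With the arm clear, the ball measured x 0.61–0.62 with its top at z 0.175, which matches the full-choke stop.
- **Throttle and loose things:** The throttle handle read (0.616, 0.025) at the end, against (0.616, 0.027) at the start. The last picture shows the plug, socket, spanner, fitting and brush where they were. The oil bottle was only partly in that picture and the tin was outside it, but the arm never went near either.

**What didn't go to plan:** Joint 6 ran to its range limit on the way to the choke, so that move stopped short with about 2° of tilt. I turned the wrist back about 85°, and the leftover tilt did no harm. Some network readings were wrong, for example the throttle box reported at the primer, so I used depth and the pictures instead.

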